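Sort out the two piles of a stripped magneto

ROBOT

A 6-joint arm with a two-finger parallel gripper is mounted at the origin on the work surface. World frame = base frame: x ahead of the robot, y to its left, z up, the work surface at z = 0. Lengths are in mm, angles in rad, forces in N, time in s.
With the tool pointing down it reaches from about 275 to 750 mm from the base axis. Payload 10.2 kg.
Tool frame: the origin (TCP) lies between the finger pads; the fingertips stand 14 mm ahead of it and the grasp point (between the pads) lies 5 mm behind it (tip_reach is the distance from the TCP to the fingertips, in mm); z points along the fingers, y is the line along which they close (so a half turn about z gives the same grasp; the last joint's range is limited). The gripper opens to 85 mm and grips with 20 to 120 N. Pads are 22 mm wide; open, the fingers measure 114 mm over their backs; the gripper's body (76 mm by 85 mm) begins 54 mm behind the grasp point. The pads swing forward as they close: fully open they stand 13 mm farther back than shut.
Start: joints at [1.047, 0.313, 1.498, -0, 1.331, -0.223], TCP at [155.562, 501.43, 245.294] pointing down, gripper open.
Joint ranges: [-2.94, 2.94], [-0.97, 2.17], [0.19, 2.56], [-1.23, 4.37], [0.02, 3.11], [-2.88, 2.88]. Speed limits (rad/s): [2.39, 2.39, 3.01, 3.14, 3.14, 3.14].

INTERFACE

Orientations are given as a unit quaternion [w, x, y, z].
In Python, from rig import * gives the robot as it stands.
- The arm moves only by the tool arm_command, never from a script. Its argument "steps" is a list that holds one entry, the list of rows, each a list of 7 numbers: the opening, from 0 (shut) to 1 (fully open), then the shift along the tool's x, y, z each as a share of 0.05 m, from -1 to 1, then the turn, a rotation vector about the tool's x, y, z each as a share of 0.15 rad, from -1 to 1. A call has 1 to 8 rows; each row shifts and turns the commanded pose from where the row before left it, along the tool's axes as they then stand; what a row does not reach is not made up. A row lasts 1/8 s, in which the tool goes at most 62.5 mm and 10.7 degrees, less where a joint would pass 70% of its speed; a pose out of reach is approached as far as the arm can. A call with a number of a shift or a turn outside -1 to 1 is refused whole. A call with a gripper value outside its range is refused whole. The fingers move at their own pace and stop on an object; "squeeze" is the grip in N (left out, the last holds). Time passes only in rows, so rows that do not move let the fingers close. It gives the time, the measured TCP pose, the force, the opening and the grip force at its end, in the units of the state.
- sense(): the state, without advancing time (a new reading comes with each control period).
- capture(name): name is "side" or "top"; returns the picture (420x560x3 uint8, red, green, blue); there is no depth.
- get_calibration(name): a dict with "intrinsics" (3x3 intrinsics, pixels), "rvec" (rotation vector, rad) and "tvec" (3), from world to camera coordinates, as OpenCV has them. Camera axes: x right, y down, z forward; pixel columns grow to the right and rows downward; lengths in mm; the calibration is good to about 2 mm. A picture is of the moment at which its call begins. get_calibration takes no time and is no camera call.
- finish_job(): hands the job in; it is judged then, once.
The state is a dict: "time_s": time; "joints": joint angles; "dq": joint speeds; "tau": joint torques, N m; "eef_pos": TCP position; "ee_rot": TCP orientation; "force": force on the tool from outside, world axes, zero at the start; "wrist_torque": the same for the moment, N m; "grip_width": opening from 0.0 (shut) to 1.0 (fully open); "grip_force": force on a finger pad.
Only numpy, scipy, OpenCV 4.12 (cv2) and the standard library are available. Lean on these libraries where they do the work, as an engineer would, in place of code of your own. Each camera call takes 0.05 s, during which the arm holds its last target. There are 200 camera calls.

TASK

The parts of a stripped magneto lie in two piles on the tiled shelf; take the piles apart and put every part where it goes next. The cracked distributor cap is scrap and goes in the galvanised bin under the chute; lay the ball bearing flat in the round dish, the small gear flat in the rectangular tray, the large gear flat in the middle of the dark surface plate, and the end plate flat in the middle of the wooden press block, lengthwise between its two cleats. Set the good parts down rather than letting them drop.

Things in the scene. Friction and masses are not known exactly. Their poses are not given: they have to be found in the camera images.
- cap: the cracked distributor cap: dark brown bakelite, round skirt 50 mm across and 22 mm high, above it a 43 mm crown with five short towers, 41 mm high in all, a pale crack on one side. Flat underside. Origin: centre of its underside, z up. It lies on top of one of the two piles, alone on the end plate or on the large gear. About 80 g.
- bearing: ball bearing: bright steel ring 35 mm across, 11 mm thick, dark ball track and a 15 mm bore (solid to the touch, nothing can be put into the bore). Origin: centre of its underside, z along its axis, up. It always lies on top of the small gear, so at the start its underside is 30 mm above the shelf. About 45 g.
- small_gear: small bronze gear: toothed disc 48 mm across the tooth tips, 14 mm thick, flat on both faces. Origin: centre of its underside, z along its axis, up. It lies on the end plate or on the large gear (underside 16 mm above the shelf), with the bearing on top of it. About 150 g.
- large_gear: large bronze gear: toothed disc 64 mm across the tooth tips, 16 mm thick, flat on both faces, six small dark holes round the hub. Origin: centre of its underside, z along its axis, up. It lies on the shelf as the bottom of one pile, with either the cap or the small gear on it. About 300 g.
- end_plate: aluminium end plate: flat-sided body 52 (its x) by 56 (its y) by 16 mm high, with a rounded bolt ear 10 mm high at either x end; 84 mm long over the ears. Grip it across the 56 mm (y) sides. Origin: centre of its underside, z up. It lies on the shelf as the bottom of one pile, with the cap or the small gear on it. About 160 g.
- scrap_bin: galvanised scrap bin, open-topped, 164 (x) by 154 (y) mm, 80 mm high, walls and floor 2 mm; fixed, at the left, at the foot of the sheet-metal chute. The chute's lower lip reaches 15 mm in over the bin's +y wall at 90 mm height and rises from there towards +y at 35 degrees (120 mm wide, 30 mm sides). Origin: centre of the bin's underside; axes parallel to the world's.
- dish: shallow round steel dish, 102 mm across the rim, 92 mm clear inside, rim 12 mm high, floor 3 mm thick; fixed. Origin: centre of its underside.
- tray: shallow rectangular galvanised parts tray, 124 mm (its x) by 92 mm (its y) outside, 14 mm high, walls and floor 2 mm thick; fixed. Origin: centre of its underside.
- surface_plate: dark cast-iron surface plate, a square slab 110 by 110 mm, 20 mm high, plain flat top without a rim; fixed. Origin: centre of its underside, axes along its edges.
- press_block: wooden press block, 126 (its x) by 84 (its y) mm, top 20 mm above the shelf, a dark round mark in the middle and a darker cleat, 11 mm wide and 8 mm high, across each x end; 104 mm clear between the cleats; fixed. The end plate lies there with its x axis along the block's x, either way round. Origin: centre of the block's underside.
Things that resemble listed ones, but are neither listed nor needed, are in the scene too. Leave any green or turquoise look-alike of the small_gear alone.

How it is judged (in metres and radians):
At the end, for the whole second after the job is handed in: Cap inside the bin; bearing flat on the dish floor; small gear flat on the tray floor; large gear flat on the surface plate within 15 mm of its centre; end plate flat on the press block within 14 mm of its centre and 0.25 rad of its length; all released and at rest (flat: 0.1 rad, 4 mm) (x of cap in the frame of scrap_bin between -0.075 and 0.075 m and y of cap in the frame of scrap_bin between -0.075 and 0.075 m and z of cap in the frame of scrap_bin between -0.01 and 0.05 m and linear speed of each of cap, bearing, small_gear, large_gear, end_plate below 0.02 m/s and angular speed of each of cap, bearing, small_gear, large_gear, end_plate below 0.2 rad/s and horizontal distance between bearing and dish below 0.033 m and z of bearing in the frame of dish between -0.001 and 0.007 m and angle between each of bearing, small_gear, large_gear, end_plate's own z axis and vertical below 0.1 rad and horizontal distance between small_gear and tray below 0.045 m and z of small_gear in the frame of tray between -0.002 and 0.006 m and horizontal distance between large_gear and surface_plate below 0.015 m and z of large_gear in the frame of surface_plate between 0.016 and 0.024 m and horizontal distance between end_plate and press_block below 0.014 m and z of end_plate in the frame of press_block between 0.016 and 0.024 m and angle between the x axis of end_plate and the x axis of press_block, either way round below 0.25 rad); the robot touches nothing.
It fails at once if the bearing is let go in the air and falls (height (world z) of bearing above 0.06 m and contact force between bearing and anything else below 0.01 N).
It fails at once if the small gear is let go in the air and falls (height (world z) of small_gear above 0.045 m and contact force between small_gear and anything else below 0.01 N).
It fails at once if the large gear is let go in the air and falls (height (world z) of large_gear above 0.05 m and contact force between large_gear and anything else below 0.01 N).
It fails at once if the end plate is let go in the air and falls (height (world z) of end_plate above 0.05 m and contact force between end_plate and anything else below 0.01 N).
It also fails if it takes over 128 s, if anything falls off the work surface, if the arm or the gripper's body presses on something with over 40 N, if the wrist force passes 120 N, or if a joint passes its speed limit or range.

## Working session

There is one attempt and no reset: what is moved stays moved. The work goes in short steps, Python scripts to look and compute and a tool call to move; the robot and the scene stay as the last step left them, time stands still between calls to the robot, and variables do not carry over. Pictures are saved under pics/ and viewed, at most 14 in all, crops included, and the job is handed in when it is done.

Besides the shell and the picture viewer there is one more tool, called after "Request:" in YAML: its name, and indented under it one key for each argument. arm_command: Moves the arm, as the interface text tells. Its arguments: {"type":"object","properties":{"steps":{"type":"array"},"squeeze":{"type":"number"}},"required":["steps"]}

```bash
mkdir -p pics; ls
python3 - <<'E'
from rig import *
import cv2
for n in("top","side"):
    im=capture(n); cv2.imwrite(f"pics/{n}0.png",im[:,:,::-1]); print(n,get_calibration(n))
print(sense())
E
```

```text
pics
top {'intrinsics': array([[411.36050725,   0.        , 275.97900559],
       [  0.        , 411.36050725, 205.61643557],
       [  0.        ,   0.        ,   1.        ]]), 'rvec': array([ 2.08836917, -2.13237854,  0.17909131]), 'tvec': array([ 53.34525977, 539.29184533, 822.35872776])}
side {'intrinsics': array([[420.38719033,   0.        , 282.34670711],
       [  0.        , 420.38719033, 210.79125578],
       [  0.        ,   0.        ,   1.        ]]), 'rvec': array([ 0.93703095, -2.61730334,  0.89951824]), 'tvec': array([466.1642035 , 278.70731603, 839.34387454])}
{'time_s': 0.1, 'joints': array([ 1.04661320e+00,  3.13406401e-01,  1.49833971e+00, -2.03583034e-05,
        1.33100489e+00, -2.23388667e-01]), 'dq': array([-0.00245862, -0.00040697, -0.00269562, -0.00133624,  0.00045077,
       -0.00145634]), 'tau': array([ 2.99110550e-03, -4.12899935e+01, -2.60142857e+01, -1.42380459e-04,
        3.03615430e-03,  3.08532617e-05]), 'eef_pos': array([155.45045766, 501.24042866, 244.79403034]), 'ee_rot': array([-2.02276489e-04,  1.49828470e-01,  9.88711836e-01, -5.42791131e-04]), 'force': array([-0.11424287,  0.70087742,  0.32310134]), 'wrist_torque': array([-0.04774146,  0.0478901 ,  0.01865559]), 'grip_force': 0.0, 'grip_width': 1.0029122151543115}
```

View pics/top0.png

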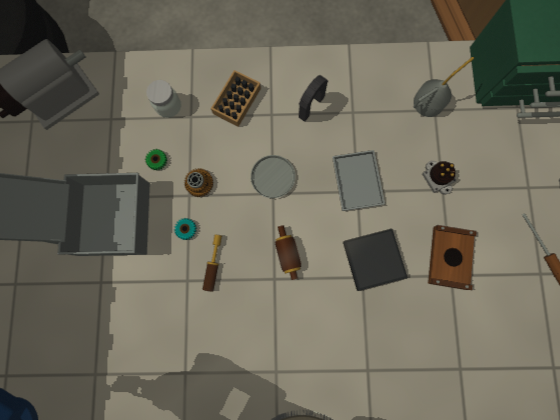

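View pics/side0.png

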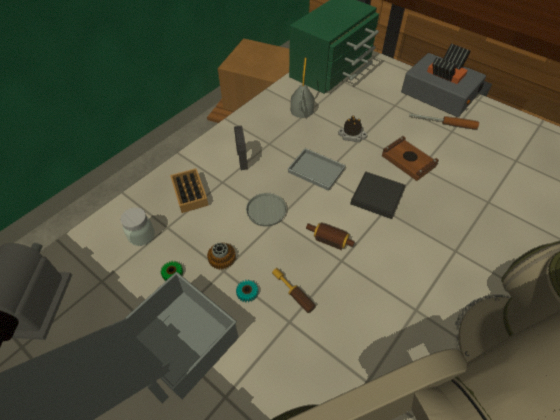

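The top view shows the gear pile at (199,182) and the end plate with the cap at (441,176). The dish is at (273,177), tray (359,181), surface plate (375,260), press block (453,257) and bin (105,215).
Possible confusions: the green ring (156,159) and turquoise ring (185,229) with the small gear, the brown coil thing (288,252) with the cap, and the crate and jar with nothing needed. The piles match the descriptions, and a close crop will check them.

```bash
cat > h.py <<'E'
from rig import *
import cv2, numpy as np
from scipy.spatial.transform import Rotation as R
C={n:get_calibration(n) for n in("top","side")}
def proj(n,P):
    c=C[n];return cv2.projectPoints(np.float64(P).reshape(-1,1,3),c["rvec"],c["tvec"],c["intrinsics"],None)[0][:,0]
def ray(n,p):
    c=C[n];M=cv2.Rodrigues(c["rvec"])[0];d=M.T@np.linalg.inv(c["intrinsics"])@np.array([p[0],p[1],1.]);return -M.T@c["tvec"].ravel(),d
def onz(n,p,z):
    o,d=ray(n,p);return o+d*(z-o[2])/d[2]
def tri(pt,ps):
    A=[];b=[]
    for n,p in(("top",pt),("side",ps)):
        o,d=ray(n,p);d/=np.linalg.norm(d);Q=np.eye(3)-np.outer(d,d);A.append(Q);b.append(Q@o)
    x=np.linalg.lstsq(np.vstack(A),np.hstack(b),rcond=None)[0]
    return x,np.linalg.norm(np.vstack(A)@x-np.hstack(b))
def crop(im,c,r=32,s=6):
    u,v=map(int,c);return cv2.resize(im[v-r:v+r,u-r:u+r],None,fx=s,fy=s,interpolation=cv2.INTER_CUBIC)
def snap(): return {n:capture(n)[:,:,::-1].copy() for n in("top","side")}
E
python3 - <<'E'
from h import *
t=cv2.imread("pics/top0.png");s=cv2.imread("pics/side0.png")
m=np.vstack([np.hstack([crop(t,(199,182),25),crop(t,(441,176),25)]),np.hstack([crop(s,(221,255),25),crop(s,(353,128),25)])])
cv2.imwrite("pics/c0.png",m)
for k,p,z in(("pA",(199,182),41),("pB",(441,176),57),("dish",(273,177),12),("tray",(359,181),14),("sp",(375,260),20),("pb",(453,257),20),("bin",(105,215),80)):
    P=onz("top",p,z);print(k,P.round(1),np.hypot(*P[:2]).round(),proj("side",P).round(1))
# contours of fixed places
def show(k,im,c,r,lo,hi):
    pass
for n,im,L in(("top",t,{"dish":(273,177,30),"tray":(359,181,36),"sp":(375,260,40),"pb":(453,257,42)}),("side",s,{"dish":(266,209,28),"tray":(317,169,34),"sp":(378,195,34),"pb":(410,157,34)})):
    lab=cv2.cvtColor(im,cv2.COLOR_BGR2LAB).astype(float)
    for k,(u,v,r) in L.items():
        w=lab[v-r:v+r,u-r:u+r];
        if k=="sp": mk=w[:,:,0]<65
        elif k=="pb": mk=(w[:,:,1]>138)
        else: mk=w[:,:,2]<131+0*w[:,:,0]
        mk=cv2.morphologyEx(mk.astype(np.uint8),cv2.MORPH_CLOSE,np.ones((5,5)))
        cs=cv2.findContours(mk,0,2)[0];c=max(cs,key=cv2.contourArea)+np.array([u-r,v-r])
        print(n,k,[np.round(x,1) for x in cv2.minAreaRect(c)], "ell",np.round(cv2.fitEllipse(c)[0],1))
E
```

```text
pA [599.1 209.9  41. ] 635.0 [[224.3 247.2]]
pB [ 595.3 -309.7   57. ] 671.0 [[354.9 123.7]]
dish [614.1  48.4  12. ] 616.0 [[266.6 208.2]]
tray [ 599.5 -143.8   14. ] 617.0 [[317.4 167. ]]
sp [ 423.2 -166.9   20. ] 455.0 [[378.8 192.2]]
pb [ 426.2 -332.7   20. ] 541.0 [[409.8 156. ]]
bin [523.4 396.   80. ] 656.0 [[181.8 321.6]]Traceback (most recent call last):
  File "<stdin>", line 19, in <module>
cv2.error: OpenCV(4.12.0) /io/opencv/modules/imgproc/src/shapedescr.cpp:361: error: (-201:Incorrect size of input array) There should be at least 5 points to fit the ellipse in function 'fitEllipseNoDirect'
```

View pics/c0.png

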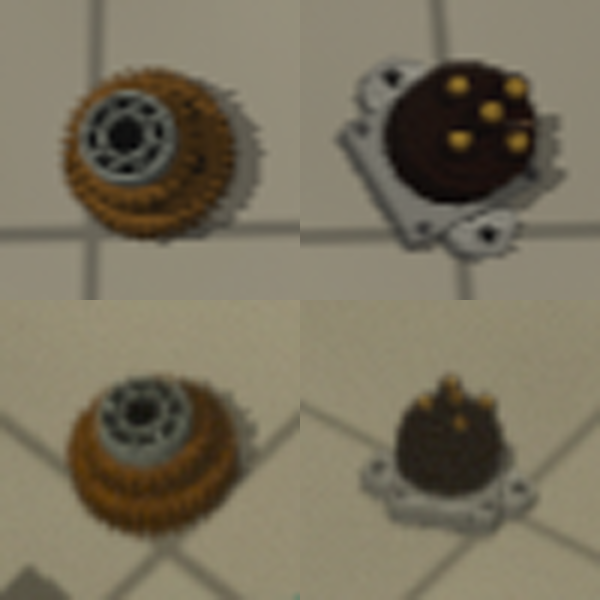

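The crops show the bearing on the small gear on the large gear, with bearing centres at top (195,179.7) and side (219.8,248.4). The cap sits on the end plate, its centre tower at top (447.8,169.5) and side (353.8,119.2). The ear holes are at top (431.3,163.7) and (447.3,190).

Run:
```python
from h import *
t=cv2.imread("pics/top0.png");s=cv2.imread("pics/side0.png")
print("bearing",tri((195,179.7),(219.8,248.4)),onz("top",(195,179.7),41))
print("cap",tri((447.8,169.5),(353.8,119.2)),onz("top",(447.8,169.5),57))
a=onz("top",(431.3,163.7),10);b=onz("top",(447.3,190),10)
a2=tri((431.3,163.7),(328+77/6,103+167/6));b2=tri((447.3,190),(328+218/6,103+189/6))
print("ears",a,b,"len",np.linalg.norm(a-b),"mid",(a+b)/2,"ang",np.arctan2(*(a-b)[1::-1]),a2,b2)
# bronze outline of pile: top
for n,im,(u,v) in(("top",t,(199,182)),("side",s,(221,255))):
    w=im[v-25:v+25,u-25:u+25].astype(int);mk=((w[:,:,2]-w[:,:,0])>45).astype(np.uint8)
    c=max(cv2.findContours(mk,0,2)[0],key=cv2.contourArea)+np.array([u-25,v-25]);print(n,"pile",cv2.boundingRect(c))
R_={}
for n,im,L in(("top",t,{"dish":(273,177,30),"tray":(359,181,36),"sp":(375,260,40),"pb":(453,257,36)}),("side",s,{"dish":(266,209,25),"tray":(317,169,32),"sp":(378,195,32),"pb":(410,157,30)})):
    lab=cv2.cvtColor(im,cv2.COLOR_BGR2LAB).astype(float)
    for k,(u,v,r) in L.items():
        w=lab[v-r:v+r,u-r:u+r]; f=np.median(w.reshape(-1,3)[np.r_[0:2*r,-2*r:0]],axis=0)
        c0=np.median(w[r-4:r+4,r-4:r+4].reshape(-1,3),axis=0)
        if k=="pb": mk=w[:,:,1]>f[1]+8
        elif k=="sp": mk=w[:,:,0]<80
        else: mk=w[:,:,2]<(f[2]+c0[2])/2
        mk=cv2.morphologyEx(mk.astype(np.uint8),cv2.MORPH_CLOSE,np.ones((5,5)))
        c=max(cv2.findContours(mk,0,2)[0],key=cv2.contourArea)+np.array([u-r,v-r])
        R_[n,k]=cv2.minAreaRect(c);print(n,k,[np.round(x,1) for x in R_[n,k]],f,c0)
for k,h in(("dish",12),("tray",14),("sp",20),("pb",24)):
    p=R_["top",k][0];print(k,onz("top",p,h).round(1),"tri",[np.round(x,1) for x in tri(p,R_["side",k][0])],
     [onz("top",q,h)[:2].round() for q in cv2.boxPoints(R_["top",k])])
```

```text
bearing (array([604.35719724, 218.69202676,  41.55228707]), np.float64(0.028671762955227675)) [604.52313957 218.8250593   41.        ]
cap (array([ 609.77528164, -326.28230987,   54.83108415]), np.float64(0.0825272912910238)) [ 609.23132558 -325.37455157   57.        ]
ears [ 636.67906568 -309.10644406   10.        ] [ 575.07332177 -338.91389846   10.        ] len 68.43794284191867 mid [ 605.87619372 -324.01017126   10.        ] ang 0.4506379594937644 (array([ 637.03448815, -310.05739474,    7.72709593]), np.float64(0.4595079097895565)) (array([ 575.17853515, -339.80146389,    8.09997106]), np.float64(0.4837143606807626))
top pile (185, 169, 26, 27)
side pile (207, 247, 28, 21)
top dish [array([277.6, 178.6]), array([55.8, 55.2]), np.float64(20.8)] [149. 127. 139.] [121. 125. 134.]
top tray [array([358.7, 180.2]), array([56.8, 44.5]), np.float64(80.0)] [148. 127. 138.] [122. 125. 132.]
top sp [array([375.9, 259.2]), array([52.7, 54.4]), np.float64(74.1)] [147. 127. 138.] [ 52. 127. 129.]
top pb [array([452.3, 257.2]), array([43.2, 60.1]), np.float64(5.4)] [145. 127. 138.] [ 12. 130. 
[... 414 characters left out ...]
[ 33. 128. 134.]
dish [610.1  38.1  12. ] tri [array([618.3,  40.2,  -3.2]), np.float64(6.3)] [array([575., 119.]), array([696.,  74.]), array([645., -44.]), array([528.,   4.])]
tray [ 601.4 -143.2   14. ] tri [array([ 603.6, -144.8,    5.5]), np.float64(0.1)] [array([659., -86.]), array([ 675., -186.]), array([ 545., -199.]), array([ 530., -102.])]
sp [ 424.9 -168.9   20. ] tri [array([ 426.5, -172. ,    4.4]), np.float64(1.0)] [array([ 465., -100.]), array([ 495., -214.]), array([ 386., -237.]), array([ 357., -125.])]
pb [ 425.5 -329.6   24. ] tri [array([ 426. , -332.8,   16.1]), np.float64(0.1)] [array([ 368., -273.]), array([ 495., -297.]), array([ 484., -387.]), array([ 358., -362.])]
```

Request:
arm_command:
  steps:
    - [[1,0,0,0,0,0,1],[1,0,0,0,0,0,1],[1,0,0,0,0,0,1],[1,0,0,0,0,0,1],[1,0,0,0,0,0,1],[1,0,0,0,0,0,1],[1,0,0,0,0,0,1],[1,0,0,0,0,0,1]]
  squeeze: 40

```text
time_s: 1.1
eef_pos: [155.5, 501.3, 245.0]
ee_rot: [0.0, 0.684, 0.73, -0.0]
force: [-0.0, -0.1, 0.0]
grip_width: 1.002
grip_force: 0.0
```

```bash
cat >> h.py <<'E'
def go(x,y,z,yaw=0.):
    "shift and turn left to the target, in tool axes (units of 50 mm, 0.15 rad)"
    s=sense();w,a,b,c=s["ee_rot"];M=R.from_quat([a,b,c,w])
    T=R.from_matrix(np.array([[-np.sin(0),0,0]]*0+[[np.sin(yaw)*1,np.cos(yaw),0],[0,0,0],[0,0,0]])) if 0 else R.from_matrix(np.column_stack([[-np.sin(yaw),np.cos(yaw),0],[np.cos(yaw),np.sin(yaw),0],[0,0,-1]]))
    d=np.array([x,y,z])-s["eef_pos"]
    print("t",round(s["time_s"],2),"pos",s["eef_pos"].round(1),"F",s["force"].round(1),"grip",round(s["grip_width"],3),round(s["grip_force"],1))
    print("turn/.15 first:",((M.inv()*T).as_rotvec()/.15).round(2),"shift/50 now:",(M.inv().apply(d)/50).round(2),"after turn:",(T.inv().apply(d)/50).round(2))
E
sed -i 's/    T=R.from_matrix(np.array.*else /    T=/' h.py
python3 - <<'E'
from h import *
go(604.5,218.8,100)
print(tri((273,177),(266,208.5)),tri((453,257),(410,156)))
E
```

```text
t 1.1 pos [155.5 501.3 245. ] F [-0.  -0.1  0. ] grip 1.002 0.0
turn/.15 first: [-0.    0.    0.43] shift/50 now: [-6.22  8.6   2.9 ] after turn: [-5.65  8.98  2.9 ]
(array([615.28980965,  48.73908907,   9.68663263]), np.float64(0.8210141305721942)) (array([ 425.94081394, -332.79259624,   20.04685746]), np.float64(0.4249554407417863))
```

Request:
arm_command:
  steps:
    - [[1,0,0,0,0,0,0.43],[1,-0.63,1,0,0,0,0],[1,-0.63,1,0,0,0,0],[1,-0.63,1,0,0,0,0],[1,-0.63,1,0,0,0,0],[1,-0.63,1,0,0,0,0],[1,-0.63,1,0,0,0,0],[1,-0.63,1,0,0,0,0]]

```text
time_s: 2.1
eef_pos: [508.1, 281.5, 245.0]
ee_rot: [-0.0, 0.705, 0.709, -0.0]
force: [-0.0, 1.0, 0.6]
grip_width: 0.999
grip_force: 0.0
```

Request:
arm_command:
  steps:
    - [[1,-0.62,1,0,0,0,0],[1,-0.62,0.98,0,0,0,0],[1,0,0,0.9,0,0,0],[1,0,0,1,0,0,0],[1,0,0,1,0,0,0],[1,0,0,0,0,0,0],[1,0,0,0,0,0,0]]

```text
time_s: 2.98
eef_pos: [607.1, 221.6, 102.5]
ee_rot: [0.001, 0.705, 0.709, 0.001]
force: [0.1, 0.7, 0.9]
grip_width: 1.002
grip_force: 0.0
```

Run:
```python
from h import *
go(604.5,218.8,46)
```

```text
t 2.98 pos [607.1 221.6 102.5] F [0.1 0.7 0.9] grip 1.002 0.0
turn/.15 first: [ 0.02 -0.    0.04] shift/50 now: [-0.06 -0.06  1.13] after turn: [-0.06 -0.05  1.13]
```

Request:
arm_command:
  steps:
    - [[0.7,-0.06,-0.06,0.5,0,0,0],[0.7,0,0,0.4,0,0,0],[0.6,0,0,0.23,0,0,0],[0.6,0,0,0,0,0,0],[0,0,0,0,0,0,0],[0,0,0,0,0,0,0],[0,0,0,0,0,0,0],[0,0,0,0,0,0,0]]

```text
time_s: 3.98
eef_pos: [603.8, 218.5, 45.0]
ee_rot: [0.001, 0.705, 0.709, 0.001]
force: [0.1, -0.6, 5.7]
grip_width: 0.386
grip_force: 40.1
```

Run:
```python
from h import *
go(614.5,48.5,110)
```

```text
t 3.98 pos [603.8 218.5  45. ] F [ 0.1 -0.6  5.7] grip 0.386 40.1
turn/.15 first: [ 0.01 -0.    0.04] shift/50 now: [-3.4  0.2 -1.3] after turn: [-3.4   0.21 -1.3 ]
```

Request:
arm_command:
  steps:
    - [[0,0,0,-0.2,0,0,0],[0,0,0,-0.5,0,0,0],[0,0,0,-0.6,0,0,0],[0,0,0,0,0,0,0]]

```text
time_s: 4.47
eef_pos: [604.1, 218.6, 111.3]
ee_rot: [0.001, 0.705, 0.709, 0.002]
force: [-1.0, -0.3, -0.2]
grip_width: 0.386
grip_force: 39.8
```

Run:
```python
from h import *
go(614.5,48.5,110)
i=snap()
cv2.imwrite("pics/c1.png",np.vstack([np.hstack([i["top"][130:235,140:320],i["side"][180:285,150:330]])]).repeat(2,0).repeat(2,1))
```

```text
t 4.47 pos [604.1 218.6 111.3] F [-1.  -0.3 -0.2] grip 0.386 39.8
turn/.15 first: [ 0.03 -0.    0.04] shift/50 now: [-3.4   0.19  0.03] after turn: [-3.4   0.21  0.03]
```

View pics/c1.png

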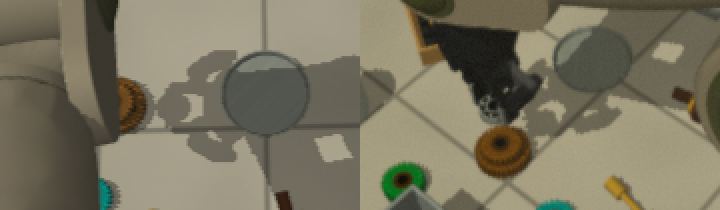

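The side view shows the bearing between the fingertips at about (490,108) in the montage, and the pile left without it. I'm carrying it to the dish.

Request:
arm_command:
  steps:
    - [[0,-0.4,0,0,0,0,0],[0,-0.8,0.05,0,0,0,0],[0,-1,0.05,0,0,0,0],[0,-0.8,0.05,0,0,0,0],[0,-0.4,0.05,0.3,0,0,0],[0,0,0,0.7,0,0,0],[0,0,0,0.5,0,0,0],[0,0,0,0,0,0,0]]

```text
time_s: 5.58
eef_pos: [612.4, 48.6, 30.9]
ee_rot: [-0.002, 0.705, 0.709, -0.002]
force: [0.2, 1.3, -0.8]
grip_width: 0.383
grip_force: 39.9
```

Run:
```python
from h import *
go(614.5,48.5,18.5)
```

```text
t 5.58 pos [612.4  48.6  30.9] F [ 0.2  1.3 -0.8] grip 0.383 39.9
turn/.15 first: [-0.04 -0.    0.04] shift/50 now: [-0.    0.04  0.25] after turn: [-0.    0.04  0.25]
```

Request:
arm_command:
  steps:
    - [[0,0,0.04,0.12,0,0,0],[0,0,0,0.07,0,0,0],[0,0,0,0.03,0,0,0],[0,0,0,0,0,0,0],[0,0,0,0,0,0,0]]

```text
time_s: 6.2
eef_pos: [616.2, 48.4, 23.0]
ee_rot: [0.0, 0.705, 0.709, 0.0]
force: [0.0, 0.8, -0.2]
grip_width: 0.385
grip_force: 39.9
```

Request:
arm_command:
  steps:
    - [[0,0,0,0.06,0,0,0],[0,0,0,0.04,0,0,0],[0,0,0,0,0,0,0],[0,0,0,0,0,0,0]]

```text
time_s: 6.7
eef_pos: [616.0, 48.5, 18.0]
ee_rot: [-0.0, 0.705, 0.709, -0.0]
force: [-3.3, 0.8, 4.3]
grip_width: 0.386
grip_force: 40.2
```

Contact felt (4.3 N). Open partly, then lift.

Request:
arm_command:
  steps:
    - [[0.5,0,0,0,0,0,0],[0.55,0,0,0,0,0,0],[0.55,0,0,-0.4,0,0,0],[0.6,0,0,-1,0,0,0],[1,0,0,-1,0,0,0],[1,0.7,-0.2,0,0,0,0],[1,1,-0.3,0,0,0,0],[1,1,0,0,0,0,0]]

```text
time_s: 7.7
eef_pos: [589.8, 184.7, 139.7]
ee_rot: [0.0, 0.705, 0.709, 0.001]
force: [-0.3, -0.6, 0.0]
grip_width: 1.004
grip_force: 0.0
```

Request:
arm_command:
  steps:
    - [[1,1,0,-0.6,0,0,0],[1,1,0,0,0,0,0],[1,1,0,0,0,0,0],[1,0,0,0,0,0,0]]

```text
time_s: 8.2
eef_pos: [588.6, 336.5, 168.9]
ee_rot: [0.0, 0.704, 0.711, 0.001]
force: [0.0, -1.1, 0.9]
grip_width: 0.999
grip_force: 0.0
```

Run:
```python
from h import *
go(604.5,218.8,100)
i=snap()
cv2.imwrite("pics/c2.png",np.hstack([cv2.resize(i["top"][140:220,160:300],None,fx=2.8,fy=3.5),cv2.resize(i["side"][190:280,180:300],None,fx=3.2,fy=3.11)[:280]]))
print(i["top"].shape)
```

```text
t 8.2 pos [588.6 336.5 168.9] F [ 0.  -1.1  0.9] grip 0.999 0.0
turn/.15 first: [ 0.01 -0.01  0.06] shift/50 now: [-2.36  0.29  1.38] after turn: [-2.35  0.32  1.38]
(420, 560, 3)
```

View pics/c2.png

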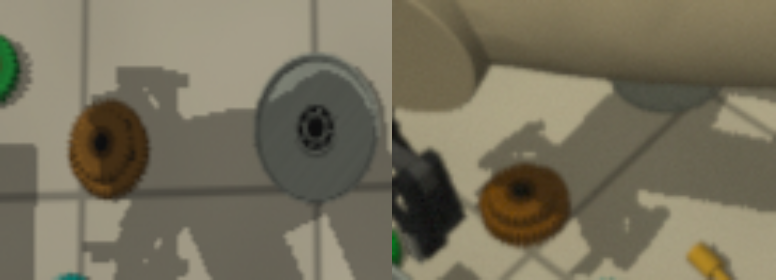

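Bearing lies flat in the dish. Small gear bore is at top px (195.7,180.6), side (220.6,251.1).

Run:
```python
from h import *
p,e=tri((195.7,180.6),(220.6,251.1));q=onz("top",(195.7,180.6),30);print(p,e,q)
go(q[0],q[1],90)
t=cv2.imread("pics/top0.png");s=cv2.imread("pics/side0.png")
```

```text
[604.21285369 218.99817541  31.43203159] 1.1290485801482602 [605.34594863 219.68545459  30.        ]
t 8.3 pos [589.4 333.4 168.7] F [ 0.3 -0.8  0.1] grip 1.0 0.0
turn/.15 first: [ 0.01 -0.    0.04] shift/50 now: [-2.28  0.3   1.57] after turn: [-2.27  0.32  1.57]
```

Request:
arm_command:
  steps:
    - [[1,-0.8,0.1,0,0,0,0.04],[1,-0.8,0.1,0.5,0,0,0],[1,-0.67,0.11,1,0,0,0],[1,0,0,0.6,0,0,0],[0.85,0,0,0.4,0,0,0],[0.85,0,0,0,0,0,0],[0.85,0,0,0,0,0,0]]

```text
time_s: 9.18
eef_pos: [605.9, 220.1, 44.4]
ee_rot: [0.001, 0.707, 0.707, 0.001]
force: [0.7, -0.9, 1.0]
grip_width: 0.854
grip_force: 0.0
```

Run:
```python
from h import *
go(604.8,219.2,33)
```

```text
t 9.18 pos [605.9 220.1  44.4] F [ 0.7 -0.9  1. ] grip 0.854 0.0
turn/.15 first: [ 0.02 -0.   -0.  ] shift/50 now: [-0.02 -0.02  0.23] after turn: [-0.02 -0.02  0.23]
```

Request:
arm_command:
  steps:
    - [[0.85,-0.02,-0.02,0.14,0,0,0],[0.85,0,0,0.08,0,0,0],[0.85,0,0,0,0,0,0],[0,0,0,0,0,0,0],[0,0,0,0,0,0,0],[0,0,0,0,0,0,0],[0,0,0,0,0,0,0]]
  squeeze: 50

```text
time_s: 10.05
eef_pos: [604.6, 218.9, 32.5]
ee_rot: [0.0, 0.707, 0.707, 0.001]
force: [0.2, 0.3, 6.0]
grip_width: 0.536
grip_force: 51.3
```

Request:
arm_command:
  steps:
    - [[0,0,0,-0.1,0,0,0],[0,0,0,-0.1,0,0,0]]

```text
time_s: 10.3
eef_pos: [603.9, 218.8, 41.7]
ee_rot: [-0.0, 0.707, 0.707, -0.0]
force: [-1.0, -0.4, -1.8]
grip_width: 0.534
grip_force: 51.2
```

Request:
arm_command:
  steps:
    - [[0,0,0,-0.6,0,0,0],[0,0,0,-0.6,0,0,0],[0,-0.5,0,0,0,0,0],[0,-1,0,0,0,0,0],[0,-1,0,0,0,0,0],[0,-1,0,0,0,0,0],[0,-1,0,0,0,0,0],[0,-1,-0.06,0,0,0,0]]

```text
time_s: 11.3
eef_pos: [600.8, -57.8, 101.9]
ee_rot: [-0.0, 0.707, 0.707, 0.0]
force: [0.8, 0.7, -1.3]
grip_width: 0.533
grip_force: 51.6
```

Request:
arm_command:
  steps:
    - [[0,-1,0,0,0,0,0],[0,-0.7,0,0.2,0,0,0],[0,0,0,0.7,0,0,0],[0,0,0,0.5,0,0,0],[0,0,0,0,0,0,0],[0,0,0,0,0,0,0]]

```text
time_s: 12.05
eef_pos: [601.6, -141.3, 33.1]
ee_rot: [0.001, 0.707, 0.707, 0.0]
force: [0.6, -0.1, -1.0]
grip_width: 0.533
grip_force: 51.6
```

Run:
```python
from h import *
go(600.5,-143.5,18.5)
```

```text
t 12.05 pos [ 601.6 -141.3   33.1] F [ 0.6 -0.1 -1. ] grip 0.533 51.6
turn/.15 first: [ 0.01  0.   -0.  ] shift/50 now: [-0.04 -0.02  0.29] after turn: [-0.04 -0.02  0.29]
```

Request:
arm_command:
  steps:
    - [[0,-0.04,-0.02,0.16,0,0,0],[0,0,0,0.08,0,0,0],[0,0,0,0.05,0,0,0],[0,0,0,0,0,0,0],[0,0,0,0,0,0,0]]

```text
time_s: 12.68
eef_pos: [600.0, -143.2, 18.5]
ee_rot: [0.0, 0.707, 0.707, -0.0]
force: [-5.7, 1.3, 9.0]
grip_width: 0.538
grip_force: 52.6
```

Request:
arm_command:
  steps:
    - [[0.66,0,0,0,0,0,0],[0.68,0,0,0,0,0,0],[0.68,0,0,-0.4,0,0,0],[0.7,0,0,-1,0,0,0],[1,0.5,0,-1,0,0,0],[1,1,0,-0.6,0,0,0],[1,1,0,0,0,0,0],[1,1,0,0,0,0,0]]

```text
time_s: 13.68
eef_pos: [600.1, 33.4, 169.3]
ee_rot: [0.001, 0.707, 0.707, 0.001]
force: [0.3, 1.0, -1.3]
grip_width: 1.001
grip_force: 0.0
```

Request:
arm_command:
  steps:
    - [[1,1,0,0,0,0,0],[1,1,0,0,0,0,0],[1,1,0,0,0,0,0],[1,1,0,0,0,0,0],[1,1,0,0,0,0,0],[1,1,0,0,0,0,0],[1,0.5,0,0,0,0,0],[1,0,0,0,0,0,0]]

```text
time_s: 14.68
eef_pos: [599.7, 358.5, 168.2]
ee_rot: [0.0, 0.706, 0.708, 0.001]
force: [0.1, -0.6, 0.6]
grip_width: 1.0
grip_force: 0.0
```

Run:
```python
from h import *
go(604.8,219,100)
i=snap()
cv2.imwrite("pics/c3.png",np.hstack([cv2.resize(i["top"][140:220,160:400],None,fx=2.8,fy=2.8),])[:, :])
cv2.imwrite("pics/side3.png",i["side"])
for n,(u,v) in(("top",(199,182)),("side",(221,255))):
    w=i[n][v-25:v+25,u-25:u+25].astype(int);mk=((w[:,:,2]-w[:,:,0])>40).astype(np.uint8)
    c=max(cv2.findContours(mk,0,2)[0],key=cv2.contourArea)+np.array([u-25,v-25]);b=cv2.boundingRect(c);print(n,b,np.round(cv2.minEnclosingCircle(c),1) if 0 else cv2.fitEllipse(c))
    o=(b[0]+b[2]/2-.5,b[1]+b[3]/2-.5); print(onz(n,o,10))
```

```text
t 14.68 pos [599.7 358.5 168.2] F [ 0.1 -0.6  0.6] grip 1.0 0.0
turn/.15 first: [ 0.01 -0.    0.01] shift/50 now: [-2.79  0.09  1.36] after turn: [-2.79  0.1   1.36]
top (184, 170, 28, 25) ((197.42425537109375, 181.8372039794922), (23.871389389038086, 26.77959632873535), 78.34613037109375)
[607.23567756 219.95979582  10.        ]
side (207, 243, 28, 27) ((220.33448791503906, 255.6062774658203), (23.186420440673828, 27.184911727905273), 56.83871078491211)
[605.75830699 220.22690989  10.        ]
```

View pics/c3.png

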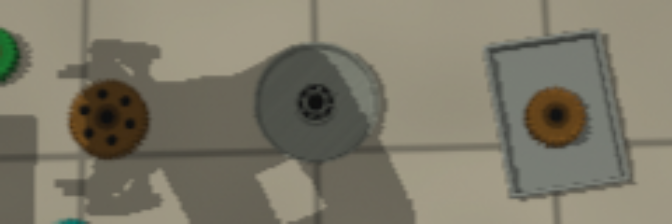

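The small gear lies flat in the tray at crop (556,116), and the bearing is still in the dish. The large gear is alone, its bore at crop (107,117).

Request:
arm_command:
  steps:
    - [[1,-0.9,0,0,0,0,0],[1,-0.9,0.05,0.4,0,0,0],[1,-0.97,0.06,1,0,0,0],[1,0,0,0.7,0,0,0],[1,0,0,0.45,0,0,0],[1,0,0,0,0,0,0],[1,0,0,0,0,0,0]]
  squeeze: 70

```text
time_s: 15.65
eef_pos: [606.1, 223.0, 46.6]
ee_rot: [0.001, 0.707, 0.707, 0.001]
force: [0.1, 0.1, -0.7]
grip_width: 1.001
grip_force: 0.0
```

Run:
```python
from h import *
go(605.5,219.8,17.5)
```

```text
t 15.65 pos [606.1 223.   46.6] F [ 0.1  0.1 -0.7] grip 1.001 0.0
turn/.15 first: [ 0.01 -0.   -0.01] shift/50 now: [-0.06 -0.01  0.58] after turn: [-0.06 -0.01  0.58]
```

Request:
arm_command:
  steps:
    - [[1,-0.06,0,0.3,0,0,0],[1,0,0,0.17,0,0,0],[1,0,0,0.07,0,0,0],[1,0,0,0,0,0,0],[0,0,0,0,0,0,0],[0,0,0,0,0,0,0],[0,0,0,0,0,0,0],[0,0,0,0,0,0,0]]

```text
time_s: 16.65
eef_pos: [606.0, 220.5, 19.5]
ee_rot: [0.001, 0.707, 0.707, 0.001]
force: [-2.1, 0.3, 7.9]
grip_width: 0.706
grip_force: 73.6
```

Request:
arm_command:
  steps:
    - [[0,0,0,-0.1,0,0,0],[0,0,0,-0.15,0,0,0],[0,0,0,0,0,0,0]]

```text
time_s: 17.02
eef_pos: [605.6, 220.4, 31.1]
ee_rot: [0.0, 0.707, 0.707, 0.0]
force: [0.4, 0.0, -2.5]
grip_width: 0.705
grip_force: 76.0
```

Run:
```python
from h import *
go(424.5,-168.5,100)
t=cv2.imread("pics/top0.png");cv2.imwrite("pics/sp.png",np.hstack([crop(t,(375,260),40,5),crop(t,(453,257),40,5)]))
```

```text
t 17.02 pos [605.6 220.4  31.1] F [ 0.4  0.  -2.5] grip 0.705 76.0
turn/.15 first: [ 0.01 -0.   -0.  ] shift/50 now: [-7.78 -3.62 -1.38] after turn: [-7.78 -3.62 -1.38]
```

View pics/sp.png

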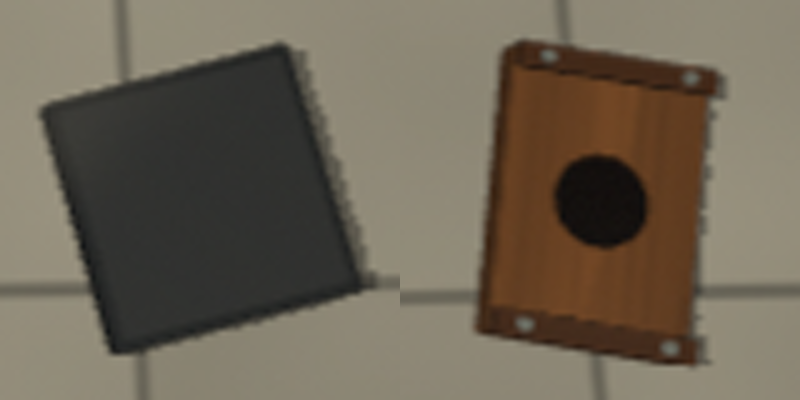

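The crop shows the plate's corners at (42,108), (287,44), (362,288) and (115,352). The block's cleat screws are at (148,55), (290,77), (270,348) and (125,324), with its mark at (202,201).

Run:
```python
from h import *
f=lambda u0,v0,L,z:np.array([onz("top",(u0+(u-2)/5,v0+(v-2)/5),z) for u,v in L])
S=f(335,220,[(42,108),(287,44),(362,288),(115,352)],20);print(S.round(),S.mean(0),np.linalg.norm(S-np.roll(S,1,0),axis=1))
B=f(413,217,[(148,55),(290,77),(270,348),(125,324)],28);d=B[:2].sum(0)-B[2:].sum(0);print(B.mean(0),np.arctan2(d[1],d[0]),np.linalg.norm(d)/2,f(413,217,[(202,201)],20))
c=S.mean(0);go(c[0],c[1],100)
```

```text
[[ 465. -101.   20.]
 [ 490. -208.   20.]
 [ 386. -232.   20.]
 [ 361. -126.   20.]] [ 425.50425141 -166.72747153   20.        ] [106.96092181 110.22275884 107.48635781 108.51237413]
[ 426.81238837 -332.21389586   28.        ] -0.17812872379509131 114.96205273720112 [[ 426.64471696 -332.7352153    20.        ]]
t 17.02 pos [605.6 220.4  31.1] F [ 0.4  0.  -2.5] grip 0.705 76.0
turn/.15 first: [ 0.01 -0.   -0.  ] shift/50 now: [-7.74 -3.6  -1.38] after turn: [-7.74 -3.6  -1.38]
```

Request:
arm_command:
  steps:
    - [[0,0,0,-0.6,0,0,0],[0,0,0,-0.8,0,0,0],[0,-0.6,-0.28,0,0,0,0],[0,-1,-0.46,0,0,0,0],[0,-1,-0.46,0,0,0,0],[0,-1,-0.47,0,0,0,0],[0,-1,-0.47,0,0,0,0],[0,-1,-0.47,0,0,0,0]]

```text
time_s: 18.02
eef_pos: [473.8, -61.0, 100.6]
ee_rot: [0.0, 0.707, 0.707, 0.0]
force: [1.7, -0.4, -2.0]
grip_width: 0.705
grip_force: 77.0
```

Request:
arm_command:
  steps:
    - [[0,-1,-0.47,0,0,0,0],[0,-0.8,-0.37,0,0,0,0],[0,-0.34,-0.15,0.3,0,0,0],[0,0,0,0.5,0,0,0],[0,0,0,0,0,0,0],[0,0,0,0,0,0,0]]

```text
time_s: 18.77
eef_pos: [425.6, -166.6, 61.2]
ee_rot: [0.0, 0.707, 0.707, 0.0]
force: [0.8, 0.1, -3.0]
grip_width: 0.705
grip_force: 77.0
```

Run:
```python
from h import *
go(425.5,-166.7,40)
```

```text
t 18.77 pos [ 425.6 -166.6   61.2] F [ 0.8  0.1 -3. ] grip 0.705 77.0
turn/.15 first: [ 0.01  0.   -0.  ] shift/50 now: [-0.   -0.    0.42] after turn: [-0.   -0.    0.42]
```

Request:
arm_command:
  steps:
    - [[0,0,0,0.2,0,0,0],[0,0,0,0.12,0,0,0],[0,0,0,0.08,0,0,0],[0,0,0,0.02,0,0,0],[0,0,0,0,0,0,0],[0,0,0,0,0,0,0]]

```text
time_s: 19.52
eef_pos: [425.2, -166.5, 39.6]
ee_rot: [0.0, 0.707, 0.707, 0.0]
force: [-0.1, 0.4, 0.0]
grip_width: 0.705
grip_force: 77.4
```

Request:
arm_command:
  steps:
    - [[0,0,0,0.02,0,0,0],[0,0,0,0,0,0,0],[1,0,0,0,0,0,0],[1,0,0,0,0,0,0],[1,0,0,0,0,0,0],[1,0,0,-0.6,0,0,0],[1,0,0,-1,0,0,0],[1,0,0,-1,0,0,0]]

```text
time_s: 20.52
eef_pos: [425.0, -166.4, 169.9]
ee_rot: [-0.0, 0.707, 0.707, -0.0]
force: [0.2, 0.5, -0.1]
grip_width: 1.003
grip_force: 0.0
```

Run:
```python
from h import *
go(608.5,-325.5,110)
```

```text
t 20.52 pos [ 425.  -166.4  169.9] F [ 0.2  0.5 -0.1] grip 1.003 0.0
turn/.15 first: [-0. -0. -0.] shift/50 now: [-3.18  3.67  1.2 ] after turn: [-3.18  3.67  1.2 ]
```

Request:
arm_command:
  steps:
    - [[1,-0.6,0.7,0,0,0,0],[1,-0.8,0.93,0,0,0,0],[1,-0.8,0.93,0,0,0,0],[1,-0.8,0.93,0.3,0,0,0],[1,-0.18,0.18,0.9,0,0,0],[1,0,0,0.6,0,0,0],[1,0,0,0,0,0,0],[1,0,0,0,0,0,0]]

```text
time_s: 21.52
eef_pos: [608.6, -325.6, 80.4]
ee_rot: [0.001, 0.707, 0.707, 0.0]
force: [0.2, -0.5, -0.1]
grip_width: 1.001
grip_force: 0.0
```

Run:
```python
from h import *
go(608.5,-325.5,33)
```

```text
t 21.52 pos [ 608.6 -325.6   80.4] F [ 0.2 -0.5 -0.1] grip 1.001 0.0
turn/.15 first: [ 0.01  0.01 -0.  ] shift/50 now: [ 0.   -0.    0.95] after turn: [ 0.   -0.    0.95]
```

Request:
arm_command:
  steps:
    - [[1,0,0,0.4,0,0,0],[1,0,0,0.35,0,0,0],[1,0,0,0.19,0,0,0],[1,0,0,0,0,0,0],[0,0,0,0,0,0,0],[0,0,0,0,0,0,0],[0,0,0,0,0,0,0],[0,0,0,0,0,0,0]]
  squeeze: 50

```text
time_s: 22.52
eef_pos: [608.6, -325.6, 32.7]
ee_rot: [0.001, 0.707, 0.707, 0.0]
force: [-0.4, -0.1, 5.5]
grip_width: 0.568
grip_force: 52.1
```

Request:
arm_command:
  steps:
    - [[0,0,0,-0.2,0,0,0],[0,0,0,-0.6,0,0,0],[0,0,0,-1,0,0,0],[0,0,0,-1,0,0,0],[0,0,0,0,0,0,0]]

```text
time_s: 23.15
eef_pos: [609.3, -326.0, 176.7]
ee_rot: [0.004, 0.707, 0.707, 0.001]
force: [-0.1, -0.5, -2.1]
grip_width: 0.567
grip_force: 51.8
```

Run:
```python
from h import *
t=cv2.imread("pics/top0.png")
i=snap();cv2.imwrite("pics/c4.png",np.hstack([cv2.resize(i["side"][60:220,300:460],None,fx=2.5,fy=2.5),cv2.resize(t[155:275,40:160],None,fx=3.333,fy=3.333)]))
go(523,388,170)
```

```text
t 23.25 pos [ 607.9 -325.   171.4] F [-0.1 -0.3 -1.6] grip 0.562 51.8
turn/.15 first: [-0. -0. -0.] shift/50 now: [14.26 -1.7   0.03] after turn: [14.26 -1.7   0.03]
```

View pics/c4.png

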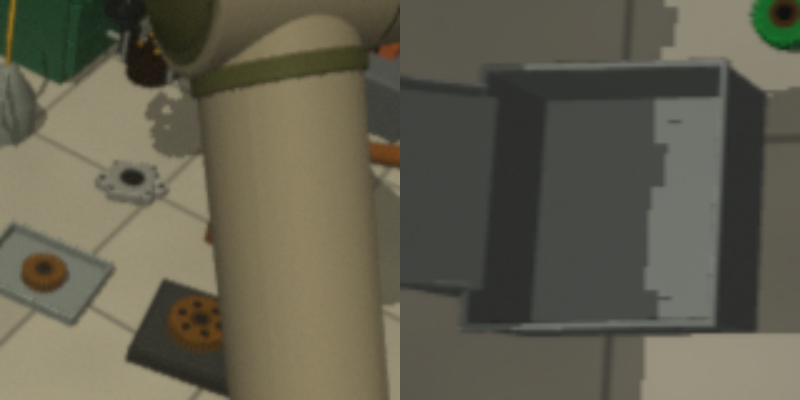

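The cap is in the grip at (147,60) and the end plate stayed behind at (132,182). The bin's rim corners in the crop are (85,66), (328,62), (318,328) and (63,328).

Run:
```python
from h import *
S=np.array([onz("top",(40+u/3.333,155+v/3.333),80) for u,v in[(85,66),(328,62),(318,328),(63,328)]]);print(S.round(),S.mean(0))
```

```text
[[612. 486.  80.]
 [610. 330.  80.]
 [443. 329.  80.]
 [446. 486.  80.]] [527.70763409 407.68789987  80.        ]
```

Request:
arm_command:
  steps:
    - [[0,0.5,-0.05,0,0,0,0],[0,1,-0.12,0,0,0,0],[0,1,-0.12,0,0,0,0],[0,1,-0.12,0,0,0,0],[0,1,-0.12,0,0,0,0],[0,1,-0.12,0,0,0,0],[0,1,-0.12,0,0,0,0],[0,1,-0.12,0,0,0,0]]

```text
time_s: 24.25
eef_pos: [562.6, 51.4, 170.0]
ee_rot: [-0.001, 0.707, 0.707, -0.001]
force: [0.6, 0.5, -1.1]
grip_width: 0.565
grip_force: 51.8
```

Request:
arm_command:
  steps:
    - [[0,1,-0.12,0,0,0,0],[0,1,-0.12,0,0,0,0],[0,1,-0.12,0,0,0,0],[0,1,-0.12,0,0,0,0],[0,1,-0.12,0,0,0,0],[0,1,-0.12,0,0,0,0],[0,0.7,-0.1,0,0,0,0],[0,0,0,0,0,0,0]]

```text
time_s: 25.25
eef_pos: [521.5, 386.5, 169.5]
ee_rot: [-0.001, 0.706, 0.708, -0.002]
force: [0.8, -0.2, -1.1]
grip_width: 0.568
grip_force: 51.8
```

Run:
```python
from h import *
go(523,388,70)
```

```text
t 25.25 pos [521.5 386.5 169.5] F [ 0.8 -0.2 -1.1] grip 0.568 51.8
turn/.15 first: [-0.02  0.01  0.02] shift/50 now: [0.03 0.04 1.99] after turn: [0.03 0.03 1.99]
```

Request:
arm_command:
  steps:
    - [[0,0.15,0.05,0.5,0,0,0],[0,0.07,0.06,1,0,0,0],[0,0,0,0.7,0,0,0],[0,0,0,0.2,0,0,0],[0,0,0,0,0,0,0],[0.85,0,0,0,0,0,0],[0.85,0,0,0,0,0,0],[0.85,0,0,0,0,0,0]]

```text
time_s: 26.25
eef_pos: [528.7, 395.9, 52.4]
ee_rot: [0.0, 0.707, 0.707, 0.001]
force: [0.1, 0.1, -0.5]
grip_width: 0.847
grip_force: 0.0
```

Request:
arm_command:
  steps:
    - [[0.85,0,0,-0.5,0,0,0],[0.85,0,0,-1,0,0,0],[0.85,0,0,-1,0,0,0],[1,-0.6,0.1,0,0,0,1],[1,-1,0,0,0,0,1],[1,-1,-0.15,0,0,0,1],[1,-1,-0.3,0,0,0,1],[1,-0.9,-0.5,0,0,0,1]]

```text
time_s: 27.25
eef_pos: [421.8, 207.8, 176.9]
ee_rot: [0.0, 0.918, 0.396, 0.0]
force: [-0.1, -0.0, 1.0]
grip_width: 1.004
grip_force: 0.0
```

Run:
```python
from h import *
go(606,-324,100,-1.12)
i=snap()
cv2.imwrite("pics/c5.png",np.hstack([cv2.resize(i["top"][150:270,50:170],None,fx=3.333,fy=3.333),crop(i["top"],(440,176),25,8)]))
```

```text
t 27.25 pos [421.8 207.8 176.9] F [-0.1 -0.   1. ] grip 1.004 0.0
turn/.15 first: [ 0.   -0.01  2.42] shift/50 now: [-5.2   9.98  1.54] after turn: [-1.32 11.18  1.54]
```

View pics/c5.png

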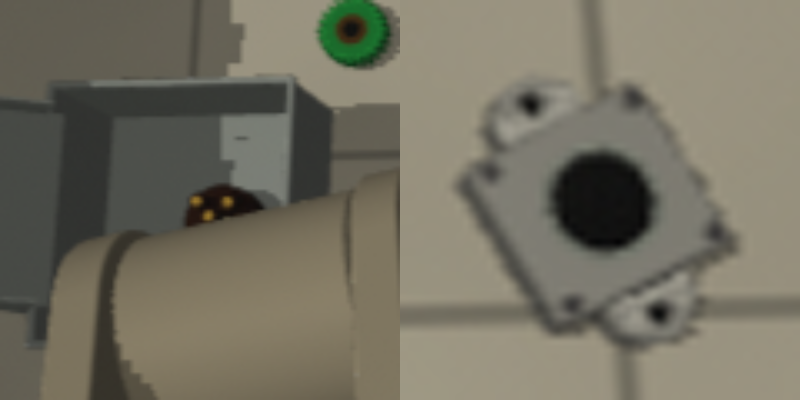

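The cap stands in the bin at (222,205). The end plate is clear: ear holes at crop (132,103) and (258,314), bore (203,200), corner screws (232,97), (90,172), (172,304) and (315,232).

Run:
```python
from h import *
f=lambda L,z:np.array([onz("top",(415+(u-3.5)/8,151+(v-3.5)/8),z) for u,v in L])
e=f([(132,103),(258,314)],10);d=e[0]-e[1];print(e.mean(0),np.arctan2(d[1],d[0]),np.linalg.norm(d))
s=f([(232,97),(90,172),(172,304),(315,232)],16);print(s.mean(0),f([(203,200)],16))
d=s[0]-s[3]+s[1]-s[2];print(np.arctan2(d[1],d[0]))
c=s.mean(0);yaw=np.arctan2(d[1],d[0])-np.pi/2;print(yaw);go(c[0],c[1],100,yaw)
```

```text
[ 606.41674674 -323.25639617   10.        ] 0.4421941349776764 68.35492737425149
[ 606.78705882 -323.22530346   16.        ] [[ 607.04121813 -323.47272766   16.        ]]
0.45735095293925554
-1.1134453738556411
t 27.35 pos [418.7 207.9 176.4] F [2.1 0.4 0.1] grip 0.998 0.0
turn/.15 first: [-0.01  0.02  2.39] shift/50 now: [-5.16 10.02  1.52] after turn: [-1.32 11.19  1.53]
```

Request:
arm_command:
  steps:
    - [[1,0,0,0,0,0,0.8],[1,0,0,0,0,0,0.8],[1,0,0,0,0,0,0.8],[1,-0.12,0.8,0,0,0,0],[1,-0.12,1,0,0,0,0],[1,-0.12,1,0,0,0,0],[1,-0.12,1,0,0,0,0],[1,-0.12,1,0,0,0,0]]

```text
time_s: 28.35
eef_pos: [503.4, -20.7, 177.1]
ee_rot: [0.0, 0.974, 0.228, 0.001]
force: [0.5, 0.4, -0.8]
grip_width: 0.997
grip_force: 0.0
```

Request:
arm_command:
  steps:
    - [[1,-0.12,1,0,0,0,0],[1,-0.12,1,0,0,0,0],[1,-0.12,1,0,0,0,0],[1,-0.12,1,0,0,0,0],[1,-0.12,1,0,0,0,0],[1,-0.12,1,0.5,0,0,0],[1,0,0.39,1,0,0,0],[1,0,0,0,0,0,0]]

```text
time_s: 29.35
eef_pos: [610.8, -321.2, 97.2]
ee_rot: [-0.003, 0.974, 0.228, -0.002]
force: [-0.8, 0.9, 0.6]
grip_width: 0.999
grip_force: 0.0
```

Run:
```python
from h import *
go(606.8,-323.3,18,-1.12)
```

```text
t 29.35 pos [ 610.8 -321.2   97.2] F [-0.8  0.9  0.6] grip 0.999 0.0
turn/.15 first: [-0.04  0.02  0.06] shift/50 now: [-0.09  0.01  1.58] after turn: [-0.09  0.    1.58]
```

Request:
arm_command:
  steps:
    - [[1,-0.09,0,0.6,0,0,0],[1,0,0,0.5,0,0,0],[1,0,0,0,0,0,0],[1,0,0,0,0,0,0]]
  squeeze: 60

```text
time_s: 29.85
eef_pos: [609.1, -323.4, 49.4]
ee_rot: [0.001, 0.974, 0.228, 0.001]
force: [-0.3, 0.8, -0.0]
grip_width: 0.997
grip_force: 0.0
```

Run:
```python
from h import *
go(606.8,-323.3,18,-1.12)
```

```text
t 29.85 pos [ 609.1 -323.4   49.4] F [-0.3  0.8 -0. ] grip 0.997 0.0
turn/.15 first: [ 0.02 -0.01  0.07] shift/50 now: [-0.04 -0.02  0.63] after turn: [-0.04 -0.02  0.63]
```

Request:
arm_command:
  steps:
    - [[1,-0.04,-0.02,0.3,0,0,0.06],[1,0,0,0.2,0,0,0],[1,0,0,0.11,0,0,0],[1,0,0,0,0,0,0],[0,0,0,0,0,0,0],[0,0,0,0,0,0,0],[0,0,0,0,0,0,0],[0,0,0,0,0,0,0]]

```text
time_s: 30.85
eef_pos: [606.2, -323.5, 17.0]
ee_rot: [0.001, 0.975, 0.224, 0.001]
force: [-0.5, 0.2, 6.2]
grip_width: 0.635
grip_force: 64.3
```

Request:
arm_command:
  steps:
    - [[0,0,0,-0.1,0,0,0],[0,0,0,-0.15,0,0,0],[0,0,0,0,0,0,0]]

```text
time_s: 31.22
eef_pos: [606.0, -323.4, 29.3]
ee_rot: [0.0, 0.975, 0.224, 0.0]
force: [0.8, 0.8, -2.6]
grip_width: 0.634
grip_force: 63.6
```

Request:
arm_command:
  steps:
    - [[0,0,0,-0.5,0,0,0],[0,0,0,-0.7,0,0,0],[0,0,0,0,0,0,0.84],[0,0,0,0,0,0,0.84],[0,0,0,0,0,0,0.84],[0,0,0,0,0,0,0.84],[0,0,0,0,0,0,0.84],[0,0,0,0,0,0,0]]

```text
time_s: 32.22
eef_pos: [605.7, -323.1, 88.3]
ee_rot: [-0.0, 0.996, -0.089, -0.0]
force: [0.6, 0.1, -1.4]
grip_width: 0.633
grip_force: 63.9
```

Run:
```python
from h import *
go(426.7,-332.5,80,-1.753)
```

```text
t 32.23 pos [ 605.7 -323.1   88.3] F [ 0.6  0.1 -1.4] grip 0.633 63.9
turn/.15 first: [-0.    0.    0.03] shift/50 now: [-3.49  0.82  0.17] after turn: [-3.49  0.83  0.17]
```

Request:
arm_command:
  steps:
    - [[0,-0.6,0.15,0,0,0,0],[0,-0.9,0.22,0,0,0,0],[0,-0.9,0.21,0,0,0,0],[0,-0.7,0.16,0,0,0,0],[0,-0.39,0.09,0.2,0,0,0],[0,0,0,0.4,0,0,0],[0,0,0,0,0,0,0],[0,0,0,0,0,0,0]]

```text
time_s: 33.22
eef_pos: [427.1, -333.3, 59.3]
ee_rot: [0.0, 0.996, -0.089, 0.0]
force: [0.1, -0.2, -0.9]
grip_width: 0.636
grip_force: 63.9
```

Run:
```python
from h import *
go(426.7,-332.5,37,-1.753)
```

```text
t 33.23 pos [ 427.1 -333.3   59.3] F [ 0.1 -0.2 -0.9] grip 0.636 63.9
turn/.15 first: [ 0.   -0.    0.03] shift/50 now: [-0.01 -0.01  0.45] after turn: [-0.01 -0.01  0.45]
```

Request:
arm_command:
  steps:
    - [[0,0,-0.01,0.2,0,0,0],[0,0,0,0.14,0,0,0],[0,0,0,0.08,0,0,0],[0,0,0,0.02,0,0,0],[0,0,0,0,0,0,0],[0,0,0,0,0,0,0]]

```text
time_s: 33.98
eef_pos: [426.7, -332.4, 37.0]
ee_rot: [-0.0, 0.996, -0.089, -0.0]
force: [-2.6, 2.8, 5.4]
grip_width: 0.633
grip_force: 64.7
```

Request:
arm_command:
  steps:
    - [[1,0,0,0,0,0,0],[1,0,0,0,0,0,0],[1,0,0,0,0,0,0],[1,0,0,-0.4,0,0,0],[1,0,0,-1,0,0,0],[1,0,0,-1,0,0,0],[1,0,0,-0.6,0,0,0]]

```text
time_s: 34.85
eef_pos: [427.1, -332.9, 189.2]
ee_rot: [0.001, 0.996, -0.089, 0.001]
force: [0.2, 0.2, -0.4]
grip_width: 1.0
grip_force: 0.0
```

Request:
arm_command:
  steps:
    - [[1,0,-1,0,0,0,0],[1,0,-1,0,0,0,0],[1,0,-1,0,0,0,0],[1,0,-1,0,0,0,0],[1,0,-1,0,0,0,0],[1,0,-1,0,0,0,0],[1,0,-1,0,0,0,0],[1,0,-1,0,0,0,0]]

```text
time_s: 35.85
eef_pos: [498.1, 62.7, 186.7]
ee_rot: [0.0, 0.996, -0.089, 0.0]
force: [0.4, -0.1, -0.1]
grip_width: 0.999
grip_force: 0.0
```

Request:
arm_command:
  steps:
    - [[1,0,-0.5,0,0,0,0],[1,0,0,0,0,0,0],[1,0,0,0,0,0,0]]

```text
time_s: 36.22
eef_pos: [502.3, 85.0, 186.6]
ee_rot: [0.0, 0.996, -0.089, -0.0]
force: [0.2, -0.7, 0.2]
grip_width: 0.995
grip_force: 0.0
```

Run:
```python
from h import *
print(sense()["eef_pos"],sense()["time_s"])
i=snap()
cv2.imwrite("pics/top9.png",cv2.resize(i["top"][130:310,50:490],None,fx=1.8,fy=1.8));cv2.imwrite("pics/side9.png",i["side"])
```

```text
[502.28772013  84.98015321 186.57751242] 36.225
```

View pics/top9.png

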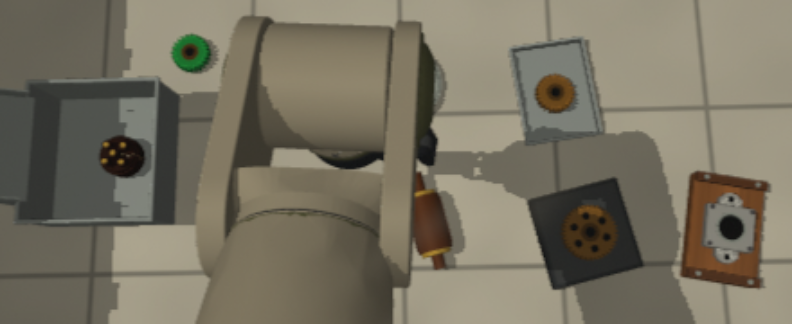

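View pics/side9.png

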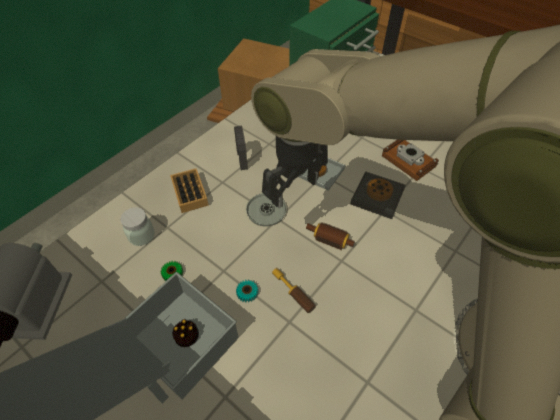

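The last views show every part in its place: cap in the bin (122,156), bearing in the dish (side 267,209), small gear in the tray (555,93), large gear (591,232) and end plate (731,228). I'll check the two tight centres, then hand in.

Run:
```python
from h import *
for p,c in(((378.3,258.9),(425.5,-166.7)),((456.1,256.7),(426.7,-332.5))):
    d=np.hypot(*(onz("top",p,36)[:2]-c));print(d)
    if d>9: break
else: print(finish_job())
```

```text
3.953884886357093
0.973340574723206
the job is handed in; nothing more can be done
None
```

The job is handed in. All five parts are in their places, the large gear measured about 4 mm and the end plate about 1 mm off centre, after about 36 s of the 128 s; the hand-in returned no verdict.

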